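# Move the enamel jars to the new rack in reverse order

### The job

Move the four enamel jars from the wooden rack with the colour tiles into the empty grey tray, one jar standing upright in each compartment, in reverse order: the jar that stood leftmost on the old rack goes into the rightmost compartment, and so on (the tiles left behind show where each jar stood). Do not tip a jar over, and leave the pot of brushes standing where it is.

Things in the scene. Friction and masses are not known exactly. Their poses are not given: they have to be found in the camera images.
- jar_red: loose closed jar of red enamel: upright straight cylinder, 42 mm diameter, 65 mm tall, white with a red label band and a white lid of the same diameter with a red disc 30 mm wide on top, 0.08 to 0.17 kg. Origin at the centre of its underside, z up. May be gripped across its diameter at any height. At the start it stands on its own colour's tile.
- jar_yellow: loose closed jar of yellow enamel: upright straight cylinder, 42 mm diameter, 65 mm tall, white with a yellow label band and a white lid of the same diameter with a yellow disc 30 mm wide on top, 0.08 to 0.17 kg. Origin at the centre of its underside, z up. May be gripped across its diameter at any height. At the start it stands on its own colour's tile.
- jar_green: loose closed jar of green enamel: upright straight cylinder, 42 mm diameter, 65 mm tall, white with a green label band and a white lid of the same diameter with a green disc 30 mm wide on top, 0.08 to 0.17 kg. Origin at the centre of its underside, z up. May be gripped across its diameter at any height. At the start it stands on its own colour's tile.
- jar_blue: loose closed jar of blue enamel: upright straight cylinder, 42 mm diameter, 65 mm tall, white with a blue label band and a white lid of the same diameter with a blue disc 30 mm wide on top, 0.08 to 0.17 kg. Origin at the centre of its underside, z up. May be gripped across its diameter at any height. At the start it stands on its own colour's tile.
- tile_red: red sample tile fixed on the old rack, 84 (x) by 66 (y) by 4 mm; origin: centre of its underside, 12 mm above the table. Its jar starts on it (16 mm above the table, about 8 mm to -x of its centre). Tiles lie in a row along y, 75 mm apart, +y roughly to the robot's left, yaw within 0.15 rad. Old rack: fixed plank 100 by 308 by 12 mm, end cheeks 22 mm high.
- tile_yellow: yellow sample tile fixed on the old rack, 84 (x) by 66 (y) by 4 mm; origin: centre of its underside, 12 mm above the table. Its jar starts on it (16 mm above the table, about 8 mm to -x of its centre). Tiles lie in a row along y, 75 mm apart, +y roughly to the robot's left, yaw within 0.15 rad. Old rack: fixed plank 100 by 308 by 12 mm, end cheeks 22 mm high.
- tile_green: green sample tile fixed on the old rack, 84 (x) by 66 (y) by 4 mm; origin: centre of its underside, 12 mm above the table. Its jar starts on it (16 mm above the table, about 8 mm to -x of its centre). Tiles lie in a row along y, 75 mm apart, +y roughly to the robot's left, yaw within 0.15 rad. Old rack: fixed plank 100 by 308 by 12 mm, end cheeks 22 mm high.
- tile_blue: blue sample tile fixed on the old rack, 84 (x) by 66 (y) by 4 mm; origin: centre of its underside, 12 mm above the table. Its jar starts on it (16 mm above the table, about 8 mm to -x of its centre). Tiles lie in a row along y, 75 mm apart, +y roughly to the robot's left, yaw within 0.15 rad. Old rack: fixed plank 100 by 308 by 12 mm, end cheeks 22 mm high.
- new_rack: fixed empty grey tray, black walls, 79 (x) by 304 (y) mm; four compartments, each 71 by 71 mm inside, centres at x = 0, y = +112.5, +37.5, -37.5, -112.5 mm in its frame. Floor 4 mm above the table, walls 4 mm thick, tops at 14 mm. Origin: centre of its underside, on the table; +y roughly to the robot's left, yaw within 0.15 rad. Nearer to the robot than the old rack or farther.
- brush_pot: bystander: white ceramic pot, 76 mm diameter and 90 mm high with three brushes up to 185 mm high, loose, standing left of the racks; origin at the centre of its underside.
Things that resemble listed ones, but are neither listed nor needed, are in the scene too. Leave any black look-alike of the jar_blue alone. Leave any black look-alike of the jar_green alone.

How it is judged:
At the end, for the whole second after the job is handed in: Each jar stands upright (within 0.1 rad) on the floor of the new tray, within 17 mm along each tray axis of the centre of the compartment that mirrors its tile's place in the old row (leftmost tile - rightmost compartment, and so on), released and at rest (((y of each of tile_yellow, tile_green, tile_blue in the frame of tile_red below 0 m and y of jar_red in the frame of new_rack between -0.1295 and -0.0955 m) or (y of tile_yellow in the frame of tile_red above 0 m and y of each of tile_green, tile_blue in the frame of tile_red below 0 m and y of jar_red in the frame of new_rack between -0.0545 and -0.0205 m) or (y of each of tile_yellow, tile_blue in the frame of tile_red below 0 m and y of tile_green in the frame of tile_red above 0 m and y of jar_red in the frame of new_rack between -0.0545 and -0.0205 m) or (y of each of tile_yellow, tile_green in the frame of tile_red below 0 m and y of tile_blue in the frame of tile_red above 0 m and y of jar_red in the frame of new_rack between -0.0545 and -0.0205 m) or (y of each of tile_yellow, tile_green in the frame of tile_red above 0 m and y of tile_blue in the frame of tile_red below 0 m and y of jar_red in the frame of new_rack between 0.0205 and 0.0545 m) or (y of each of tile_yellow, tile_blue in the frame of tile_red above 0 m and y of tile_green in the frame of tile_red below 0 m and y of jar_red in the frame of new_rack between 0.0205 and 0.0545 m) or (y of tile_yellow in the frame of tile_red below 0 m and y of each of tile_green, tile_blue in the frame of tile_red above 0 m and y of jar_red in the frame of new_rack between 0.0205 and 0.0545 m) or (y of each of tile_yellow, tile_green, tile_blue in the frame of tile_red above 0 m and y of jar_red in the frame of new_rack between 0.0955 and 0.1295 m)) and x of jar_red in the frame of new_rack between -0.017 and 0.017 m and z of jar_red in the frame of new_rack between 0 and 0.008 m and angle between each of jar_red, jar_yellow, jar_green, jar_blue's own z axis and vertical below 0.1 rad and linear speed of each of jar_red, jar_yellow, jar_green, jar_blue below 0.02 m/s and contact force between each of jar_red, jar_yellow, jar_green, jar_blue and the fingers below 0.1 N and ((y of each of tile_red, tile_green, tile_blue in the frame of tile_yellow below 0 m and y of jar_yellow in the frame of new_rack between -0.1295 and -0.0955 m) or (y of tile_red in the frame of tile_yellow above 0 m and y of each of tile_green, tile_blue in the frame of tile_yellow below 0 m and y of jar_yellow in the frame of new_rack between -0.0545 and -0.0205 m) or (y of each of tile_red, tile_blue in the frame of tile_yellow below 0 m and y of tile_green in the frame of tile_yellow above 0 m and y of jar_yellow in the frame of new_rack between -0.0545 and -0.0205 m) or (y of each of tile_red, tile_green in the frame of tile_yellow below 0 m and y of tile_blue in the frame of tile_yellow above 0 m and y of jar_yellow in the frame of new_rack between -0.0545 and -0.0205 m) or (y of each of tile_red, tile_green in the frame of tile_yellow above 0 m and y of tile_blue in the frame of tile_yellow below 0 m and y of jar_yellow in the frame of new_rack between 0.0205 and 0.0545 m) or (y of each of tile_red, tile_blue in the frame of tile_yellow above 0 m and y of tile_green in the frame of tile_yellow below 0 m and y of jar_yellow in the frame of new_rack between 0.0205 and 0.0545 m) or (y of tile_red in the frame of tile_yellow below 0 m and y of each of tile_green, tile_blue in the frame of tile_yellow above 0 m and y of jar_yellow in the frame of new_rack between 0.0205 and 0.0545 m) or (y of each of tile_red, tile_green, tile_blue in the frame of tile_yellow above 0 m and y of jar_yellow in the frame of new_rack between 0.0955 and 0.1295 m)) and x of jar_yellow in the frame of new_rack between -0.017 and 0.017 m and z of jar_yellow in the frame of new_rack between 0 and 0.008 m and ((y of each of tile_red, tile_yellow, tile_blue in the frame of tile_green below 0 m and y of jar_green in the frame of new_rack between -0.1295 and -0.0955 m) or (y of tile_red in the frame of tile_green above 0 m and y of each of tile_yellow, tile_blue in the frame of tile_green below 0 m and y of jar_green in the frame of new_rack between -0.0545 and -0.0205 m) or (y of each of tile_red, tile_blue in the frame of tile_green below 0 m and y of tile_yellow in the frame of tile_green above 0 m and y of jar_green in the frame of new_rack between -0.0545 and -0.0205 m) or (y of each of tile_red, tile_yellow in the frame of tile_green below 0 m and y of tile_blue in the frame of tile_green above 0 m and y of jar_green in the frame of new_rack between -0.0545 and -0.0205 m) or (y of each of tile_red, tile_yellow in the frame of tile_green above 0 m and y of tile_blue in the frame of tile_green below 0 m and y of jar_green in the frame of new_rack between 0.0205 and 0.0545 m) or (y of each of tile_red, tile_blue in the frame of tile_green above 0 m and y of tile_yellow in the frame of tile_green below 0 m and y of jar_green in the frame of new_rack between 0.0205 and 0.0545 m) or (y of tile_red in the frame of tile_green below 0 m and y of each of tile_yellow, tile_blue in the frame of tile_green above 0 m and y of jar_green in the frame of new_rack between 0.0205 and 0.0545 m) or (y of each of tile_red, tile_yellow, tile_blue in the frame of tile_green above 0 m and y of jar_green in the frame of new_rack between 0.0955 and 0.1295 m)) and x of jar_green in the frame of new_rack between -0.017 and 0.017 m and z of jar_green in the frame of new_rack between 0 and 0.008 m and ((y of each of tile_red, tile_yellow, tile_green in the frame of tile_blue below 0 m and y of jar_blue in the frame of new_rack between -0.1295 and -0.0955 m) or (y of tile_red in the frame of tile_blue above 0 m and y of each of tile_yellow, tile_green in the frame of tile_blue below 0 m and y of jar_blue in the frame of new_rack between -0.0545 and -0.0205 m) or (y of each of tile_red, tile_green in the frame of tile_blue below 0 m and y of tile_yellow in the frame of tile_blue above 0 m and y of jar_blue in the frame of new_rack between -0.0545 and -0.0205 m) or (y of each of tile_red, tile_yellow in the frame of tile_blue below 0 m and y of tile_green in the frame of tile_blue above 0 m and y of jar_blue in the frame of new_rack between -0.0545 and -0.0205 m) or (y of each of tile_red, tile_yellow in the frame of tile_blue above 0 m and y of tile_green in the frame of tile_blue below 0 m and y of jar_blue in the frame of new_rack between 0.0205 and 0.0545 m) or (y of each of tile_red, tile_green in the frame of tile_blue above 0 m and y of tile_yellow in the frame of tile_blue below 0 m and y of jar_blue in the frame of new_rack between 0.0205 and 0.0545 m) or (y of tile_red in the frame of tile_blue below 0 m and y of each of tile_yellow, tile_green in the frame of tile_blue above 0 m and y of jar_blue in the frame of new_rack between 0.0205 and 0.0545 m) or (y of each of tile_red, tile_yellow, tile_green in the frame of tile_blue above 0 m and y of jar_blue in the frame of new_rack between 0.0955 and 0.1295 m)) and x of jar_blue in the frame of new_rack between -0.017 and 0.017 m and z of jar_blue in the frame of new_rack between 0 and 0.008 m); the robot touches nothing.
It fails at once if a jar is tipped over (more than 0.6 rad) (angle between any of jar_red, jar_yellow, jar_green, jar_blue's own z axis and vertical above 0.6 rad).
It fails at once if the brush pot is moved more than 30 mm or tipped more than 0.4 rad (distance of brush_pot from where it was at the start of the episode above 0.03 m or angle between brush_pot's own z axis and vertical above 0.4 rad).
It also fails if it takes over 99 s, if anything falls off the work surface, if the arm or the gripper's body presses on something with over 40 N, if the wrist force passes 120 N, or if a joint passes its speed limit or range.

### The arm

A 7-joint arm with a two-finger parallel gripper is mounted at the origin on the work surface. World frame = base frame: x ahead of the robot, y to its left, z up, the work surface at z = 0. Lengths are in m, angles in rad, forces in N, time in s.
With the tool pointing down it reaches from about 0.4 to 0.85 m from the base axis. Payload 4.5 kg.
Tool frame: the origin (TCP) lies midway between the tips of the shut fingers; the grasp point (between the pads) lies 19 mm behind it (r.grip_point_offset is the distance from the TCP to the grasp point, in m); z points along the fingers, y is the line along which they close (so a half turn about z gives the same grasp; the last joint's range is limited). The gripper opens to 88 mm and grips with 3 to 60 N. Pads are 18 mm wide; open, the fingers measure 123 mm over their backs; the gripper's body (75 mm by 187 mm) begins 45 mm behind the grasp point.
Start: joints at [1.38, 0.689, -0.195, 1.565, 0.157, 0.902, -0.215], TCP at [0.139, -0.609, 0.239] pointing down, gripper open.
Joint ranges: [-3.01, 3.01], [-0.46, 2.08], [-1.47, 1.51], [0.13, 2.56], [-1, 4.14], [0.04, 2.09], [-2.66, 2.66]. Speed limits (rad/s): [2.57, 2.57, 3.14, 3.14, 3.14, 3.14, 3.14].

### API

Orientations are given as a unit quaternion [x, y, z, w].
In Python, from plant import r, optics gives the robot as it stands.
- The arm moves only by the shell command python3 -m pendant 'ROWS' [OPENING] [FORCE]. ROWS is JSON, a list of rows, each a list of 6 numbers: the shift along the tool's x, y, z as a fraction of full scale, then the turn, a rotation vector about the tool's x, y, z as a fraction of full scale. A call has 1 to 5 rows; each row shifts and turns the commanded pose from where the row before left it, along the tool's axes as they then stand; what a row does not reach is not made up. Full scale, the value 1, is 0.025 m for a shift and pi rad for a turn. A row lasts 1/12 s, in which the tool goes at most 41.7 mm and 7.16 degrees, less where a joint would pass 70% of its speed; a pose out of reach is approached as far as the arm can. A call with a number of a shift or a turn outside -1 to 1 is refused whole. A call with a gripper value outside its range is refused whole. OPENING is the opening, from -1 (shut) to 1 (fully open), set as the call begins (- or left out, the last holds). The fingers move at their own pace and stop on an object; FORCE is the grip in N (left out, the last holds). Time passes only in rows, so rows that do not move let the fingers close. It gives the time, the measured TCP pose, the force, the opening and the grip force at its end, in the units of the state.
- r.get_state(): the state, without advancing time (a new reading comes with each control period).
- optics.snapshot(name): name is "scene" or "side" or "wrist"; returns (picture, depth): 400x640x3 uint8, blue, green, red; 400x640 float32, m along the optical axis (not along the pixel's ray), 0 where there is no reading.
- optics.calibration(name): a dict with "vfov" (degrees; the focal length in pixels is half the picture's height over the tangent of half this angle, whatever the lens; pixels are square), "cx", "cy" (the principal point, pixels), "cam_to_world" (4x4, takes a point from camera to world coordinates); the wrist camera has in their place "tool_from_camera" (4x4, takes a point from camera to tool coordinates, whose origin is the TCP and whose axes are the flange's). Camera axes: x right, y up, looking along -z (the intrinsics and any distortion apply to the point x, -y, -z); pixel columns grow to the right and rows downward; lengths in m; the calibration is good to about 2 mm. The wrist camera is an equidistant fisheye: a pixel r from the principal point sees the ray r / f radians off the axis. A picture is of the moment at which its call begins: read the wrist's pose just before it. calibration takes no time and is no camera call.
- r.finish_job(): hands the job in; it is judged then, once.
The state is a dict: "clock": time; "q": joint angles; "qd": joint speeds; "joint_torque": joint torques, N m; "tool_pos": TCP position; "eef_rot": TCP orientation; "contact_force": force on the tool from outside, world axes, zero at the start; "moment": the same for the moment, N m; "opening": opening from 0.0 (shut) to 1.0 (fully open); "finger_force": force on a finger pad.
Only numpy, scipy, OpenCV 4.12 (cv2) and the standard library are available. Lean on these libraries where they do the work, as an engineer would, in place of code of your own. Each camera call takes 0.05 s, during which the arm holds its last target. There are 200 camera calls.

## Working session

There is one attempt and no reset: what is moved stays moved. The work goes in short steps, Python scripts to look and compute and a shell command to move; the robot and the scene stay as the last step left them, time stands still between calls to the robot, and variables do not carry over. Pictures are saved under pics/ and viewed, at most 14 in all, crops included, and the job is handed in when it is done.

```bash
ls; mkdir -p pics; python3 - <<'E'
from plant import r, optics
import cv2,numpy as np
for n in("scene","side"):
    p,d=optics.snapshot(n); cv2.imwrite(f"pics/{n}0.png",p); np.savez(f"{n}0.npz",p=p,d=d); c=optics.calibration(n); print(n,c["vfov"],c["cx"],c["cy"],np.round(c["cam_to_world"],3).tolist(),[k for k in c])
c=optics.calibration("wrist");print({k:(np.round(v,4).tolist()) for k,v in c.items() if not isinstance(v,str)})
s=r.get_state();print(s["clock"],s["tool_pos"],s["eef_rot"],s["opening"])
E
```

```text
pics
scene 55.14321862679409 313.9461678143046 189.9792866213772 [[0.125, -0.687, 0.716, 1.003], [0.992, 0.086, -0.09, 0.057], [0.001, 0.721, 0.693, 0.569], [0.0, 0.0, 0.0, 1.0]] ['vfov', 'cx', 'cy', 'cam_to_world']
side 55.711188159973496 317.1834593971732 195.82564115659125 [[-0.964, 0.154, -0.217, 0.303], [-0.266, -0.595, 0.759, 0.705], [-0.012, 0.789, 0.614, 0.512], [0.0, 0.0, 0.0, 1.0]] ['vfov', 'cx', 'cy', 'cam_to_world']
{'vfov': 65.7065, 'cx': 320.6897, 'cy': 201.3744, 'tool_from_camera': [[0.0008, 0.9572, 0.2894, 0.0749], [1.0, -0.0003, -0.0018, 0.0003], [-0.0016, 0.2894, -0.9572, -0.1456], [0.0, 0.0, 0.0, 1.0]]}
0.1 [ 0.13912837 -0.60875201  0.23799891] [ 9.93685032e-01  1.12202532e-01 -1.63922465e-04 -7.88215407e-04] 0.9980239385954116
```

View pics/scene0.png

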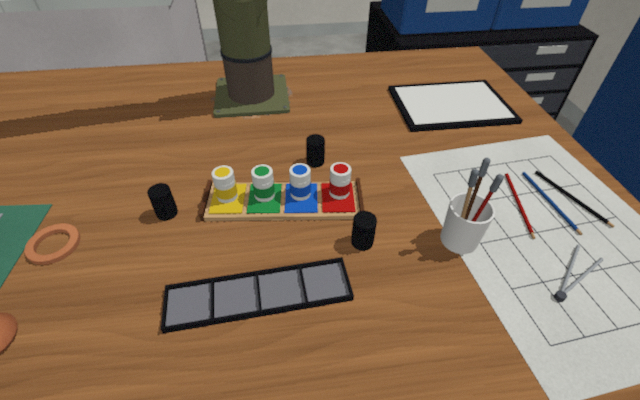

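View pics/side0.png

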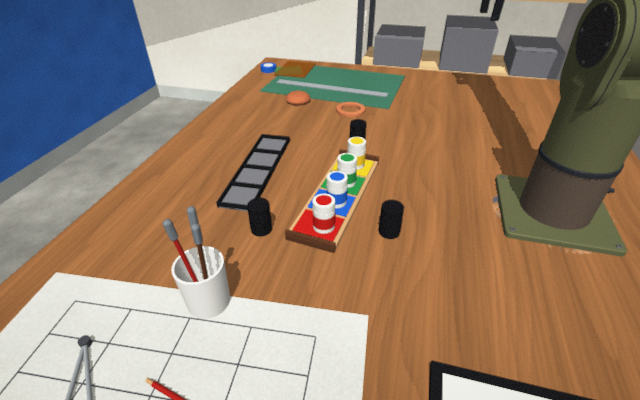

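The two views show the jars as yellow (224,173), green (262,173), blue (300,172) and red (340,170), ordered right to left in the robot's view. The tray is farther out, around (258,294), and the pot is at (466,222). The objects that could be confused with jars are black look-alikes at (163,201), (315,150) and (363,231). Next I'll localise everything and check a close crop.

```bash
cat > h.py <<'E'
import numpy as np,cv2
from plant import r,optics
from scipy.spatial.transform import Rotation as R
def toworld(n,uv,z):
    c=optics.calibration(n);f=200/np.tan(np.radians(c["vfov"]/2));T=c["cam_to_world"]
    uv=np.atleast_2d(uv).astype(float);d=np.c_[(uv[:,0]-c["cx"])/f,-(uv[:,1]-c["cy"])/f,-np.ones(len(uv))]@T[:3,:3].T
    o=T[:3,3];return (o+d*((z-o[2])/d[:,2])[:,None])[:,:2]
def cloud(n,d):
    c=optics.calibration(n);f=200/np.tan(np.radians(c["vfov"]/2));T=c["cam_to_world"]
    v,u=np.mgrid[0:400,0:640];P=np.stack([(u-c["cx"])/f*d,-(v-c["cy"])/f*d,-d],-1);return P@T[:3,:3].T+T[:3,3]
E
python3 - <<'E'
from h import *
for n in("scene","side"):
    Z=np.load(f"{n}0.npz");p,d=Z["p"],Z["d"];W=cloud(n,d);hsv=cv2.cvtColor(p,cv2.COLOR_BGR2HSV);H,S,V=[hsv[...,i].astype(int) for i in range(3)]
    print(n)
    reg=(W[...,0]>.3)&(W[...,0]<.75)&(abs(W[...,1])<.25)&(d>0)
    for k,m in dict(red=(H<5)|(H>174),yel=(H>20)&(H<33),grn=(H>50)&(H<85),blu=(H>100)&(H<120)).items():
        m=m&(S>120)&(V>70)&reg
        top=m&(W[...,2]>.072);til=m&(W[...,2]<.025)
        v,u=np.nonzero(top);xy=toworld(n,np.c_[u,v],.081);e=cv2.minEnclosingCircle(xy.astype(np.float32))
        print(k,len(u),"top",xy.mean(0).round(4),np.round(e[0],4),round(e[1],4),"cloud",W[top].mean(0).round(4),"tile",W[til].mean(0).round(4),til.sum())
    m=(V<50)&(W[...,2]<.03)&(d>0)&(W[...,0]>.55)&(W[...,0]<.78)&(abs(W[...,1])<.25)
    nl,L,st,ce=cv2.connectedComponentsWithStats(m.astype(np.uint8))
    i=1+st[1:,4].argmax();P=W[L==i][:,:2]
    print("tray",st[i],cv2.minAreaRect(P.astype(np.float32)),P.mean(0))
    m=(W[...,2]>.03)&(V<50)&(d>0)&(W[...,0]>.3)&(W[...,0]<.8)&(abs(W[...,1])<.3)&(W[...,2]<.08)
    nl,L,st,ce=cv2.connectedComponentsWithStats(m.astype(np.uint8))
    for i in range(1,nl):
        if st[i,4]>60: print("blk",st[i],W[L==i].mean(0).round(3),W[L==i].max(0).round(3),W[L==i].min(0).round(3))
p=cv2.imread("pics/scene0.png");cv2.imwrite("pics/crop0.png",cv2.resize(p[120:340,140:420],None,fx=2.7,fy=2.7))
E
```

```text
scene
red 103 top [0.4429 0.1795] [0.4431 0.1794] 0.0139 cloud [0.4433 0.1794 0.0814] tile [0.4684 0.1705 0.0161] 577
yel 107 top [ 0.4249 -0.0503] [ 0.4248 -0.0502] 0.0139 cloud [ 0.4255 -0.0502  0.0815] tile [ 0.445  -0.0459  0.0158] 609
grn 93 top [0.4317 0.0258] [0.4318 0.0261] 0.013 cloud [0.4323 0.0259 0.0815] tile [0.4538 0.0265 0.016 ] 538
blu 101 top [0.4365 0.0997] [0.4368 0.0998] 0.0135 cloud [0.4371 0.0997 0.0815] tile [0.4609 0.0997 0.0159] 587
tray [ 161  258  192   75 2274] ((0.6536820530891418, 0.007920995354652405), (0.0792381763458252, 0.30226588249206543), 3.704828977584839) [ 6.60926959e-01 -6.38415754e-05]
blk [307 135  17  23 345] [0.33  0.144 0.054] [0.341 0.163 0.068] [0.304 0.126 0.03 ]
blk [148 184  26  27 509] [ 0.453 -0.168  0.055] [ 0.465 -0.151  0.068] [ 0.427 -0.19   0.03 ]
blk [352 211  24  30 569] [0.573 0.2   0.056] [0.587 0.221 0.068] [0.546 0.181 0.03 ]
side
red 116 top [0.4416 0.1809] [0.4417 0.1805] 0.0143 cloud [0.4417 0.1807 0.0809] tile [0.457  0.1841 0.0153] 578
yel 64 top [ 0.4234 -0.0491] [ 0.4232 -0.0501] 0.0149 cloud [ 0.4234 -0.0494  0.0808] tile [ 0.4093 -0.0389  0.015 ] 186
grn 64 top [0.4296 0.028 ] [0.4297 0.0266] 0.0133 cloud [0.4297 0.0276 0.0808] tile [0.4152 0.0363 0.0151] 169
blu 86 top [0.4347 0.1035] [0.4261 0.1353] 0.0469 cloud [0.4348 0.1033 0.0809] tile [0.4286 0.1065 0.0152] 221
tray [217 135  73  75 839] ((0.6503602266311646, 0.008212894201278687), (0.07961097359657288, 0.30678296089172363), 3.569948434829712) [0.65021207 0.02379272]
blk [350 120  16  17 232] [ 0.44  -0.16   0.053] [ 0.461 -0.15   0.067] [ 0.422 -0.184  0.031]
blk [247 197  24  28 509] [0.559 0.212 0.055] [0.582 0.224 0.067] [0.541 0.182 0.03 ]
blk [380 200  23  28 501] [0.318 0.156 0.054] [0.338 0.168 0.067] [0.3   0.128 0.03 ]
```

View pics/crop0.png

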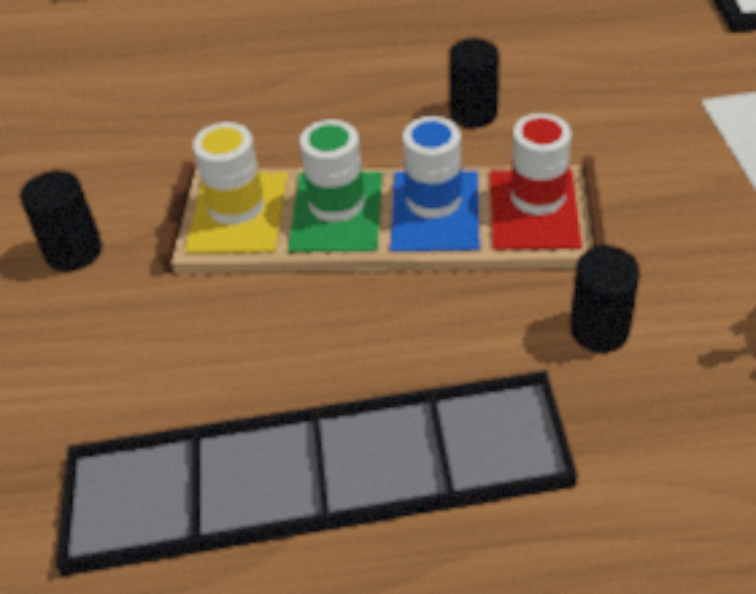

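The crop confirms that the jars are the four white ones with coloured discs, and the blacks are clearly different. Red is leftmost at y=+0.18, then blue, green and yellow. First I'll turn the tool so its x points to world +y and its y to world +x.

```bash
python3 -m pendant '[[0,0,0,0,0,-0.039],[0,0,0,0,0,-0.039],[0,0,0,0,0,-0.039],[0,0,0,0,0,-0.039],[0,0,0,0,0,-0.039]]' 1 >/dev/null
python3 -m pendant '[[0,0,0,0,0,-0.039],[0,0,0,0,0,-0.039],[0,0,0,0,0,-0.039],[0,0,0,0,0,-0.039],[0,0,0,0,0,-0.039]]' >/dev/null
python3 -m pendant '[[0,0,0,0,0,-0.0385],[0,0,0,0,0,0]]'
python3 -c "
from h import *
s=r.get_state();print(R.from_quat(s['eef_rot']).as_matrix().round(3),s['q'].round(2) if hasattr(s['q'],'round') else s['q'])"
```

```text
clock: 1.1
tool_pos: [0.1389, -0.609, 0.2381]
eef_rot: [0.706, 0.708, 0.0, -0.0]
contact_force: [0.5, 0.3, -0.1]
opening: 0.999
finger_force: 0.0
[[-0.003  1.     0.   ]
 [ 1.     0.003  0.001]
 [ 0.001  0.    -1.   ]] [ 1.58  0.74 -0.58  1.55  0.45  0.99  0.88]
```

```bash
for i in 1 2 3; do python3 -m pendant '[[0.83,0.96,0,0,0,0],[0.83,0.96,0,0,0,0],[0.83,0.96,0,0,0,0],[0.83,0.96,0,0,0,0],[0.83,0.96,0,0,0,0]]'|sed -n 1,3p; done
for i in 1 2 3 4; do python3 -m pendant '[[0.9,-0.1,0,0,0,0],[0.9,-0.1,0,0,0,0],[0.9,-0.1,0,0,0,0],[0.9,-0.1,0,0,0,0],[0.9,-0.1,0,0,0,0]]' |sed -n 1,3p; done
```

```text
clock: 1.52
tool_pos: [0.26, -0.5043, 0.2385]
eef_rot: [0.709, 0.706, 0.0, -0.0]
clock: 1.93
tool_pos: [0.3801, -0.4006, 0.2386]
eef_rot: [0.708, 0.706, -0.0, -0.0]
clock: 2.35
tool_pos: [0.5001, -0.2968, 0.2386]
eef_rot: [0.708, 0.706, -0.0, -0.0]
clock: 2.77
tool_pos: [0.4864, -0.1844, 0.2386]
eef_rot: [0.708, 0.706, -0.0, -0.0]
clock: 3.18
tool_pos: [0.4739, -0.072, 0.2387]
eef_rot: [0.709, 0.706, -0.0, -0.0]
clock: 3.6
tool_pos: [0.4614, 0.0405, 0.2387]
eef_rot: [0.709, 0.706, -0.0, -0.0]
clock: 4.02
tool_pos: [0.4489, 0.153, 0.2387]
eef_rot: [0.708, 0.706, -0.0, 0.0]
```

```bash
python3 -m pendant '[[0.54,-0.13,0.8,0,0,0],[0.54,-0.13,0.8,0,0,0],[0,0,0.8,0,0,0],[0,0,0.8,0,0,0],[0,0,0,0,0,0]]'
python3 - <<'E'
from h import *
s=r.get_state();p,d=optics.snapshot("wrist");cv2.imwrite("pics/w1.png",p)
c=optics.calibration("wrist");f=200/np.tan(np.radians(c["vfov"]/2));T=c["tool_from_camera"]
Rt=R.from_quat(s["eef_rot"]).as_matrix()
hsv=cv2.cvtColor(p,cv2.COLOR_BGR2HSV);m=((hsv[...,0]<5)|(hsv[...,0]>174))&(hsv[...,1]>120)&(d>0)
v,u=np.nonzero(m);x=u-c["cx"];y=v-c["cy"];rr=np.hypot(x,y);t=np.tan(rr/f)/np.maximum(rr,1e-6)
dd=d[v,u];P=np.c_[x*t*dd,-y*t*dd,-dd]@T[:3,:3].T+T[:3,3];W=P@Rt.T+s["tool_pos"]
k=W[:,2]>.07;print(k.sum(),W[k].mean(0),W[k].min(0),W[k].max(0))
E
```

```text
clock: 4.43
tool_pos: [0.4408, 0.1783, 0.156]
eef_rot: [0.708, 0.706, -0.003, -0.001]
contact_force: [-0.6, -0.7, -0.4]
opening: 1.0
finger_force: 0.0
1051 [0.4419583  0.17783891 0.08122996] [0.42811398 0.1638827  0.07934772] [0.45611366 0.19155359 0.08315865]
```

View pics/w1.png

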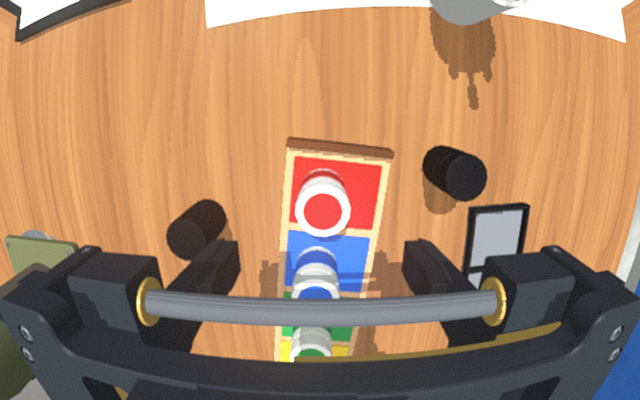

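The wrist view shows the red jar at (322,208), centred between the fingers. Its position there agrees with the scene and side estimates to about 2 mm. Descend and grip.

```bash
python3 -m pendant '[[0,0.05,0.95,0,0,0],[0,0,0.95,0,0,0],[0,0,0.95,0,0,0],[0,0,0.95,0,0,0],[0,0,0.88,0,0,0]]' >/dev/null
python3 -m pendant '[[0,0,0,0,0,0],[0,0,0,0,0,0]]'
python3 -m pendant '[[0,0,0,0,0,0],[0,0,0,0,0,0],[0,0,0,0,0,0],[0,0,0,0,0,0],[0,0,0,0,0,0]]' -1 25
python3 -m pendant '[[0,0,0,0,0,0],[0,0,0,0,0,0]]'
```

```text
clock: 5.07
tool_pos: [0.4443, 0.179, 0.0421]
eef_rot: [0.707, 0.707, -0.0, 0.0]
contact_force: [0.4, -0.2, 0.2]
opening: 0.999
finger_force: 0.0
clock: 5.48
tool_pos: [0.4444, 0.1791, 0.0424]
eef_rot: [0.707, 0.707, 0.001, 0.0]
contact_force: [1.4, 0.5, 0.4]
opening: 0.647
finger_force: 0.0
clock: 5.65
tool_pos: [0.4439, 0.179, 0.0419]
eef_rot: [0.707, 0.707, -0.0, 0.0]
contact_force: [-1.6, 0.0, 0.2]
opening: 0.498
finger_force: 0.5
```

```bash
python3 -m pendant '[[0,0,0,0,0,0],[0,0,0,0,0,0],[0,0,-0.3,0,0,0],[0,0,-0.7,0,0,0],[0,0,-0.9,0,0,0]]'
python3 -m pendant '[[0,0,-0.9,0,0,0],[0,0,-0.9,0,0,0],[0,0,-0.9,0,0,0],[-0.4,0.3,-0.2,0,0,0],[-0.7,0.55,0,0,0,0]]'
for i in 1 2; do python3 -m pendant '[[-0.8,0.6,0,0,0,0],[-0.8,0.6,0,0,0,0],[-0.8,0.6,0,0,0,0],[-0.8,0.6,0,0,0,0],[-0.8,0.6,0,0,0,0]]'; done
```

```text
clock: 6.07
tool_pos: [0.4431, 0.1786, 0.089]
eef_rot: [0.707, 0.707, -0.002, -0.0]
contact_force: [0.3, 0.9, -1.3]
opening: 0.47
finger_force: 25.0
clock: 6.48
tool_pos: [0.4651, 0.154, 0.1641]
eef_rot: [0.705, 0.709, 0.002, -0.0]
contact_force: [-0.2, -0.7, -1.1]
opening: 0.47
finger_force: 25.0
clock: 6.9
tool_pos: [0.5405, 0.0501, 0.162]
eef_rot: [0.707, 0.707, -0.0, -0.0]
contact_force: [-0.1, 0.5, -1.4]
opening: 0.47
finger_force: 25.0
clock: 7.32
tool_pos: [0.6153, -0.05, 0.1618]
eef_rot: [0.707, 0.707, -0.0, -0.0]
contact_force: [0.7, 0.6, -2.6]
opening: 0.47
finger_force: 25.0
```

```bash
python3 -m pendant '[[-0.72,0.58,0,0,0,0],[-0.72,0.58,0,0,0,0],[-0.72,0.58,0,0,0,0],[0,0,0.8,0,0,0],[0,0,0.9,0,0,0]]'
python3 -m pendant '[[0,0,0.9,0,0,0],[0,0,0.9,0,0,0],[0,0,0.7,0,0,0],[0,0,0.3,0,0,0],[0,0,0,0,0,0]]'
python3 -m pendant '[[0,0,0.2,0,0,0],[0,0,0,0,0,0]]'
```

```text
clock: 7.73
tool_pos: [0.6604, -0.105, 0.1201]
eef_rot: [0.708, 0.706, 0.001, 0.002]
contact_force: [-0.6, -0.4, -1.6]
opening: 0.472
finger_force: 25.0
clock: 8.15
tool_pos: [0.6569, -0.1026, 0.0473]
eef_rot: [0.707, 0.707, -0.002, -0.002]
contact_force: [-0.5, -0.0, -1.4]
opening: 0.468
finger_force: 25.0
clock: 8.32
tool_pos: [0.6592, -0.1025, 0.0447]
eef_rot: [0.707, 0.707, 0.0, 0.0]
contact_force: [-0.7, -0.3, -1.6]
opening: 0.468
finger_force: 25.0
```

```bash
python3 -m pendant '[[0,0,0.2,0,0,0],[0,0,0.2,0,0,0],[0,0,0.07,0,0,0],[0,0,0,0,0,0]]'
for i in 1 2 3; do python3 -m pendant '[[0,0,0.04,0,0,0],[0,0,0,0,0,0]]' | sed -n '1,2p;4p'; done
```

```text
clock: 8.65
tool_pos: [0.6584, -0.1025, 0.032]
eef_rot: [0.707, 0.707, -0.0, -0.0]
contact_force: [0.4, -0.3, -0.8]
opening: 0.468
finger_force: 25.0
clock: 8.82
tool_pos: [0.6588, -0.1024, 0.0315]
contact_force: [-0.0, -0.4, -1.9]
clock: 8.98
tool_pos: [0.6588, -0.1025, 0.0304]
contact_force: [0.3, 0.1, -1.6]
clock: 9.15
tool_pos: [0.6589, -0.1024, 0.0299]
contact_force: [-1.1, 0.3, 2.0]
```

Contact came at TCP z≈0.030, as predicted. Release, rise, and go back to above blue.

```bash
python3 -m pendant '[[0,0,0,0,0,0],[0,0,0,0,0,0],[0,0,0,0,0,0],[0,0,0,0,0,0],[0,0,-0.5,0,0,0]]' 0.4
python3 -m pendant '[[0,0,-0.9,0,0,0],[0,0,-0.9,0,0,0],[0,0,-0.9,0,0,0],[0,0,-0.9,0,0,0],[0,0,-0.7,0,0,0]]'
for i in 1 2; do python3 -m pendant '[[0.8,-0.88,0,0,0,0],[0.8,-0.88,0,0,0,0],[0.8,-0.88,0,0,0,0],[0.8,-0.88,0,0,0,0],[0.8,-0.88,0,0,0,0]]'|sed -n 1,4p; done
python3 -m pendant '[[0,0,0,0,0,0],[0,0,0,0,0,0]]'
cat > chk.py <<'E'
from h import *
import sys
# tops of coloured discs in tray/rack from both fixed cameras
T0=np.array([.652,.008]);a=.0635;yx=np.array([[np.cos(a),-np.sin(a)],[np.sin(a),np.cos(a)]])
for n in("scene","side"):
    p,d=optics.snapshot(n);cv2.imwrite(f"pics/{n}_{sys.argv[1]}.png",p);W=cloud(n,d);hsv=cv2.cvtColor(p,cv2.COLOR_BGR2HSV);H,S,V=[hsv[...,i].astype(int) for i in range(3)]
    for k,m in dict(red=(H<5)|(H>174),yel=(H>20)&(H<33),grn=(H>50)&(H<85),blu=(H>100)&(H<120)).items():
        m=m&(S>120)&(V>70)&(d>0)&(W[...,2]>.06)&(W[...,2]<.088)&(W[...,0]>.35)&(W[...,0]<.72)&(abs(W[...,1])<.25)
        if m.sum()>20: c=W[m].mean(0);print(n,k,m.sum(),c.round(4),"tray",((c[:2]-T0)@yx).round(4))
E
python3 chk.py 1
```

```text
clock: 9.57
tool_pos: [0.6569, -0.1025, 0.0401]
eef_rot: [0.707, 0.707, -0.002, -0.002]
contact_force: [-1.0, -0.4, -0.3]
opening: 0.699
finger_force: 0.0
clock: 9.98
tool_pos: [0.6595, -0.1023, 0.1525]
eef_rot: [0.707, 0.707, 0.001, 0.001]
contact_force: [0.3, -0.7, 0.0]
opening: 0.7
finger_force: 0.0
clock: 10.4
tool_pos: [0.5479, -0.0017, 0.1505]
eef_rot: [0.707, 0.707, 0.001, 0.0]
contact_force: [0.7, 1.5, -0.2]
clock: 10.82
tool_pos: [0.4381, 0.0985, 0.1504]
eef_rot: [0.707, 0.707, 0.001, 0.0]
contact_force: [1.3, 1.5, -0.3]
clock: 10.98
tool_pos: [0.4381, 0.099, 0.1504]
eef_rot: [0.706, 0.709, 0.0, 0.0]
contact_force: [0.4, -0.9, 0.1]
opening: 0.695
finger_force: 0.0
scene red 241 [ 0.6606 -0.1016  0.0697] tray [ 0.0016 -0.1099]
scene yel 111 [ 0.4259 -0.05    0.0816] tray [-0.2293 -0.0436]
scene grn 96 [0.4321 0.0255 0.0815] tray [-0.2184  0.0315]
scene blu 101 [0.4371 0.0997 0.0815] tray [-0.2086  0.1051]
side red 39 [ 0.6582 -0.1009  0.0687] tray [-0.0007 -0.109 ]
side grn 63 [0.4299 0.0272 0.0807] tray [-0.2204  0.0332]
side blu 83 [0.4352 0.1009 0.0809] tray [-0.2104  0.1064]
```

Red stands within 3 mm of its compartment centre. Next is blue.

```bash
python3 -m pendant '[[0.04,-0.08,0.86,0,0,0],[0,0,0.87,0,0,0],[0,0,0.87,0,0,0],[0,0,0.87,0,0,0],[0,0,0.87,0,0,0]]' >/dev/null
python3 -m pendant '[[0,0,0,0,0,0],[0,0,0,0,0,0]]'
python3 -m pendant '[[0,0,0,0,0,0],[0,0,0,0,0,0],[0,0,0,0,0,0],[0,0,0,0,0,0],[0,0,0,0,0,0]]' -1 25
```

```text
clock: 11.67
tool_pos: [0.4371, 0.0975, 0.0404]
eef_rot: [0.707, 0.707, -0.001, 0.0]
contact_force: [-0.1, -0.4, 0.4]
opening: 0.697
finger_force: 0.0
clock: 12.08
tool_pos: [0.4372, 0.0983, 0.042]
eef_rot: [0.707, 0.707, 0.001, 0.0]
contact_force: [-1.4, -0.6, 7.2]
opening: 0.468
finger_force: 25.0
```

```bash
python3 -m pendant '[[0,0,-0.2,0,0,0],[0,0,-0.6,0,0,0],[0,0,-0.9,0,0,0],[0,0,-0.9,0,0,0],[0,0,-0.9,0,0,0]]'
python3 -m pendant '[[0,0,-0.9,0,0,0],[-0.25,0.4,-0.5,0,0,0],[-0.5,0.85,0,0,0,0],[-0.5,0.85,0,0,0,0],[-0.5,0.85,0,0,0,0]]' |sed -n 1,4p
python3 -m pendant '[[-0.5,0.85,0,0,0,0],[-0.5,0.85,0,0,0,0],[-0.5,0.85,0,0,0,0],[-0.5,0.85,0,0,0,0],[-0.5,0.85,0,0,0,0]]' |sed -n 1,4p
python3 -m pendant '[[-0.5,0.8,0,0,0,0],[-0.4,0.6,0,0,0,0],[0,0,0,0,0,0]]'
```

```text
clock: 12.5
tool_pos: [0.4363, 0.0982, 0.1299]
eef_rot: [0.707, 0.707, -0.0, 0.0]
contact_force: [0.4, 0.2, -1.4]
opening: 0.467
finger_force: 25.0
clock: 12.92
tool_pos: [0.511, 0.0538, 0.1645]
eef_rot: [0.707, 0.707, 0.0, 0.0]
contact_force: [0.7, 0.5, -1.9]
clock: 13.33
tool_pos: [0.617, -0.009, 0.1638]
eef_rot: [0.707, 0.707, -0.0, -0.0]
contact_force: [-0.5, -0.9, -0.2]
clock: 13.58
tool_pos: [0.6541, -0.0343, 0.1634]
eef_rot: [0.709, 0.705, 0.0, 0.002]
contact_force: [-0.5, -0.8, -1.8]
opening: 0.469
finger_force: 25.0
```

```bash
python3 -m pendant '[[0.06,0,0.7,0,0,0],[0,0,0.9,0,0,0],[0,0,0.9,0,0,0],[0,0,0.9,0,0,0],[0,0,0.9,0,0,0]]' |sed -n 1,4p
python3 -m pendant '[[0,0,0.5,0,0,0],[0,0,0.3,0,0,0],[0,0,0.1,0,0,0],[0,0,0,0,0,0]]'
for i in 1 2; do python3 -m pendant '[[0,0,0.04,0,0,0],[0,0,0,0,0,0]]' | sed -n '1,2p;4p'; done
```

```text
clock: 14.0
tool_pos: [0.6506, -0.0284, 0.0554]
eef_rot: [0.707, 0.707, -0.0, -0.001]
contact_force: [-0.3, -0.2, -2.8]
clock: 14.33
tool_pos: [0.6517, -0.0285, 0.0337]
eef_rot: [0.707, 0.707, 0.0, -0.0]
contact_force: [-0.5, 0.2, -2.5]
opening: 0.469
finger_force: 25.0
clock: 14.5
tool_pos: [0.6526, -0.0286, 0.0337]
contact_force: [0.2, -0.7, -1.3]
clock: 14.67
tool_pos: [0.6521, -0.0287, 0.032]
contact_force: [0.4, 0.2, -1.7]
```

```bash
for i in 1 2; do python3 -m pendant '[[0,0,0.04,0,0,0],[0,0,0,0,0,0]]' | sed -n '1,2p;4p'; done
```

```text
clock: 14.83
tool_pos: [0.6518, -0.0288, 0.0305]
contact_force: [0.1, -0.4, -0.6]
clock: 15.0
tool_pos: [0.6518, -0.0288, 0.0301]
contact_force: [-1.3, -0.6, 4.5]
```

```bash
python3 -m pendant '[[0,0,0,0,0,0],[0,0,0,0,0,0],[0,0,0,0,0,0],[0,0,0,0,0,0],[0,0,-0.5,0,0,0]]' 0.4 |sed -n '1,2p;5p'
python3 -m pendant '[[0,0,-0.9,0,0,0],[0,0,-0.9,0,0,0],[0,0,-0.9,0,0,0],[0,0,-0.9,0,0,0],[0,0,-0.7,0,0,0]]'|sed -n 1,2p
for i in 1 2; do python3 -m pendant '[[0.22,-0.88,0,0,0,0],[0.22,-0.88,0,0,0,0],[0.22,-0.88,0,0,0,0],[0.22,-0.88,0,0,0,0],[0.22,-0.88,0,0,0,0]]'|sed -n 1,2p; done
python3 -m pendant '[[0,0,0,0,0,0],[0,0,0,0,0,0]]'
python3 chk.py 2
```

```text
clock: 15.42
tool_pos: [0.65, -0.0289, 0.0401]
opening: 0.7
clock: 15.83
tool_pos: [0.6524, -0.0285, 0.1524]
clock: 16.25
tool_pos: [0.5409, -0.001, 0.1505]
clock: 16.67
tool_pos: [0.4311, 0.0266, 0.1504]
clock: 16.83
tool_pos: [0.4314, 0.0266, 0.1503]
eef_rot: [0.706, 0.708, 0.0, 0.0]
contact_force: [0.5, -0.1, 0.3]
opening: 0.697
finger_force: 0.0
scene red 239 [ 0.6605 -0.1016  0.0697] tray [ 0.0016 -0.11  ]
scene yel 109 [ 0.4256 -0.0503  0.0814] tray [-0.2296 -0.0438]
scene grn 93 [0.4323 0.0259 0.0815] tray [-0.2181  0.0318]
scene blu 224 [ 0.6533 -0.0273  0.0697] tray [-0.0009 -0.0353]
side red 40 [ 0.6582 -0.1008  0.0689] tray [-0.0008 -0.109 ]
side yel 65 [ 0.4233 -0.0496  0.0808] tray [-0.2319 -0.0429]
side grn 63 [0.4299 0.0276 0.0807] tray [-0.2204  0.0336]
side blu 47 [ 0.6513 -0.0256  0.0689] tray [-0.0028 -0.0335]
```

Red and blue are both well placed. Next is green.

```bash
python3 -m pendant '[[0,0,0.86,0,0,0],[0,0,0.87,0,0,0],[0,0,0.87,0,0,0],[0,0,0.87,0,0,0],[0,0,0.85,0,0,0]]' >/dev/null
python3 -m pendant '[[0,0,0,0,0,0],[0,0,0,0,0,0]]' |sed -n 1,4p
python3 -m pendant '[[0,0,0,0,0,0],[0,0,0,0,0,0],[0,0,0,0,0,0],[0,0,0,0,0,0],[0,0,0,0,0,0]]' -1 25
python3 -m pendant '[[0,0,-0.2,0,0,0],[0,0,-0.6,0,0,0],[0,0,-0.9,0,0,0],[0,0,-0.9,0,0,0],[0,0,-0.9,0,0,0]]'
python3 -m pendant '[[0,0,-0.9,0,0,0],[0,0.4,-0.5,0,0,0],[0.08,0.85,0,0,0,0],[0.08,0.85,0,0,0,0],[0.08,0.85,0,0,0,0]]' |sed -n 1,4p
python3 -m pendant '[[0.08,0.85,0,0,0,0],[0.08,0.85,0,0,0,0],[0.08,0.85,0,0,0,0],[0.08,0.85,0,0,0,0],[0.08,0.85,0,0,0,0]]' |sed -n 1,4p
python3 -m pendant '[[0.08,0.8,0,0,0,0],[0,0,0,0,0,0],[0,0,0,0,0,0]]'
```

```text
clock: 17.52
tool_pos: [0.4345, 0.0256, 0.0498]
eef_rot: [0.707, 0.707, -0.0, 0.001]
contact_force: [0.7, -0.2, -0.3]
clock: 17.93
tool_pos: [0.434, 0.0255, 0.051]
eef_rot: [0.707, 0.707, 0.0, 0.002]
contact_force: [0.3, 0.0, 7.8]
opening: 0.473
finger_force: 25.0
clock: 18.35
tool_pos: [0.4329, 0.0257, 0.1389]
eef_rot: [0.707, 0.707, -0.001, 0.001]
contact_force: [-0.2, -0.1, -1.7]
opening: 0.47
finger_force: 25.0
clock: 18.77
tool_pos: [0.5078, 0.0315, 0.1735]
eef_rot: [0.707, 0.707, -0.0, 0.001]
contact_force: [0.3, 0.2, -0.8]
clock: 19.18
tool_pos: [0.6139, 0.0416, 0.1729]
eef_rot: [0.707, 0.707, -0.001, 0.001]
contact_force: [1.2, 0.4, -0.3]
clock: 19.43
tool_pos: [0.6334, 0.0439, 0.1726]
eef_rot: [0.707, 0.707, -0.0, 0.001]
contact_force: [-0.2, 0.6, -0.7]
opening: 0.464
finger_force: 25.0
```

```bash
python3 -m pendant '[[0.06,0.66,0.3,0,0,0],[0,0,0.9,0,0,0],[0,0,0.9,0,0,0],[0,0,0.9,0,0,0],[0,0,0.9,0,0,0]]' |sed -n 1,4p
python3 -m pendant '[[0,0,0.6,0,0,0],[0,0,0.3,0,0,0],[0,0,0,0,0,0]]'
```

```text
clock: 19.85
tool_pos: [0.6486, 0.0448, 0.0747]
eef_rot: [0.707, 0.707, -0.001, 0.001]
contact_force: [-0.2, -0.5, 0.6]
clock: 20.1
tool_pos: [0.6485, 0.0448, 0.0516]
eef_rot: [0.707, 0.707, -0.002, 0.0]
contact_force: [-0.2, -0.6, -0.6]
opening: 0.47
finger_force: 25.0
```

```bash
python3 -m pendant '[[0,0,0.2,0,0,0],[0,0,0.2,0,0,0],[0,0,0,0,0,0]]' | sed -n '1,2p;4p'
for i in 1 2 3; do python3 -m pendant '[[0,0,0.04,0,0,0],[0,0,0,0,0,0]]' | sed -n '1,2p;4p'; done
```

```text
clock: 20.35
tool_pos: [0.6502, 0.0451, 0.0432]
contact_force: [-0.1, 0.4, -0.4]
clock: 20.52
tool_pos: [0.6504, 0.0452, 0.0425]
contact_force: [0.3, -0.2, -1.1]
clock: 20.68
tool_pos: [0.6503, 0.0452, 0.0413]
contact_force: [-0.6, 0.2, -0.6]
clock: 20.85
tool_pos: [0.6501, 0.0451, 0.04]
contact_force: [0.3, -0.8, -0.8]
```

```bash
for i in 1 2 3; do python3 -m pendant '[[0,0,0.04,0,0,0],[0,0,0,0,0,0]]' | sed -n '1,2p;4p'; done
```

```text
clock: 21.02
tool_pos: [0.6502, 0.0452, 0.0392]
contact_force: [-0.5, -0.2, 0.3]
clock: 21.18
tool_pos: [0.6502, 0.0452, 0.0391]
contact_force: [-1.7, -0.2, 7.8]
clock: 21.35
tool_pos: [0.6502, 0.0452, 0.0391]
contact_force: [-3.8, -1.2, 13.1]
```

```bash
python3 -m pendant '[[0,0,-0.06,0,0,0],[0,0,0,0,0,0]]' | sed -n '2p;4p'
python3 -m pendant '[[0,0,0,0,0,0],[0,0,0,0,0,0],[0,0,0,0,0,0],[0,0,0,0,0,0],[0,0,-0.5,0,0,0]]' 0.4 |sed -n '1,2p;5p'
python3 -m pendant '[[0,0,-0.9,0,0,0],[0,0,-0.9,0,0,0],[0,0,-0.9,0,0,0],[0,0,-0.9,0,0,0],[0,0,-0.5,0,0,0]]'|sed -n 1,2p
for i in 1 2; do python3 -m pendant '[[-0.38,-0.9,0,0,0,0],[-0.38,-0.9,0,0,0,0],[-0.38,-0.9,0,0,0,0],[-0.38,-0.9,0,0,0,0],[-0.38,-0.9,0,0,0,0]]'|sed -n 1,2p; done
python3 -m pendant '[[0,0,0,0,0,0],[0,0,0,0,0,0]]'
python3 chk.py 3
```

```text
tool_pos: [0.6505, 0.0452, 0.0391]
contact_force: [-1.1, -1.4, 6.4]
clock: 21.93
tool_pos: [0.6483, 0.0446, 0.049]
opening: 0.703
clock: 22.35
tool_pos: [0.6512, 0.046, 0.1571]
clock: 22.77
tool_pos: [0.5363, -0.0026, 0.1538]
clock: 23.18
tool_pos: [0.4239, -0.05, 0.1538]
clock: 23.35
tool_pos: [0.4241, -0.0502, 0.1538]
eef_rot: [0.707, 0.707, -0.001, 0.001]
contact_force: [0.7, -0.4, 0.6]
opening: 0.702
finger_force: 0.0
scene red 241 [ 0.6606 -0.1016  0.0697] tray [ 0.0016 -0.1099]
scene yel 106 [ 0.4255 -0.0501  0.0816] tray [-0.2297 -0.0436]
scene grn 201 [0.6518 0.0454 0.0696] tray [0.0022 0.0374]
scene blu 223 [ 0.6533 -0.0273  0.0697] tray [-0.0009 -0.0353]
side red 40 [ 0.6581 -0.1004  0.0691] tray [-0.0008 -0.1086]
side yel 64 [ 0.4235 -0.0497  0.0807] tray [-0.2317 -0.043 ]
side grn 58 [0.6497 0.0469 0.0689] tray [0.0001 0.0389]
side blu 47 [ 0.6511 -0.0252  0.0691] tray [-0.003  -0.0331]
```

Green is good. Yellow is last.

```bash
python3 -m pendant '[[0,0,0.88,0,0,0],[0,0,0.88,0,0,0],[0,0,0.87,0,0,0],[0,0,0.87,0,0,0],[0,0,0.85,0,0,0]]' >/dev/null
python3 -m pendant '[[0,0,0,0,0,0],[0,0,0,0,0,0]]' |sed -n 1,4p
python3 -m pendant '[[0,0,0,0,0,0],[0,0,0,0,0,0],[0,0,0,0,0,0],[0,0,0,0,0,0],[0,0,0,0,0,0]]' -1 25
python3 -m pendant '[[0,0,-0.2,0,0,0],[0,0,-0.6,0,0,0],[0,0,-0.9,0,0,0],[0,0,-0.9,0,0,0],[0,0,-0.9,0,0,0]]'
for i in 1 2; do python3 -m pendant '[[0.68,0.85,0,0,0,0],[0.68,0.85,0,0,0,0],[0.68,0.85,0,0,0,0],[0.68,0.85,0,0,0,0],[0.68,0.85,0,0,0,0]]' |sed -n 1,4p; done
```

```text
clock: 24.03
tool_pos: [0.4286, -0.0499, 0.0528]
eef_rot: [0.707, 0.708, 0.001, 0.004]
contact_force: [-0.5, 0.5, -0.4]
clock: 24.45
tool_pos: [0.4279, -0.0508, 0.054]
eef_rot: [0.708, 0.707, 0.001, 0.004]
contact_force: [-0.7, 0.1, 5.9]
opening: 0.47
finger_force: 25.0
clock: 24.87
tool_pos: [0.4265, -0.0504, 0.142]
eef_rot: [0.708, 0.707, 0.001, 0.003]
contact_force: [0.6, -0.4, -2.1]
opening: 0.474
finger_force: 25.0
clock: 25.28
tool_pos: [0.534, 0.035, 0.1414]
eef_rot: [0.708, 0.707, 0.001, 0.003]
contact_force: [-0.1, 0.6, -0.2]
clock: 25.7
tool_pos: [0.6402, 0.1198, 0.1413]
eef_rot: [0.707, 0.707, 0.0, 0.003]
contact_force: [0.5, -0.0, -1.6]
```

```bash
python3 -m pendant '[[0,0.18,0.7,0,0,0],[0,0,0.9,0,0,0],[0,0,0.9,0,0,0],[0,0,0.7,0,0,0],[0,0,0.3,0,0,0]]' |sed -n 1,4p
python3 -m pendant '[[0,0,0.2,0,0,0],[0,0,0.1,0,0,0],[0,0,0,0,0,0]]' |sed -n 1,4p
for i in 1 2; do python3 -m pendant '[[0,0,0.04,0,0,0],[0,0,0,0,0,0]]' | sed -n '1,2p;4p'; done
```

```text
clock: 26.12
tool_pos: [0.6427, 0.118, 0.051]
eef_rot: [0.707, 0.707, -0.002, 0.002]
contact_force: [0.5, 0.1, -0.9]
clock: 26.37
tool_pos: [0.645, 0.1193, 0.0469]
eef_rot: [0.707, 0.707, 0.001, 0.004]
contact_force: [0.2, -0.0, -1.1]
clock: 26.53
tool_pos: [0.6454, 0.1194, 0.0465]
contact_force: [0.7, -0.5, -0.8]
clock: 26.7
tool_pos: [0.645, 0.1192, 0.0449]
contact_force: [0.3, 0.2, -1.2]
```

```bash
python3 -m pendant '[[0,0,0.08,0,0,0],[0,0,0,0,0,0]]' | sed -n '1,2p;4p'
python3 -m pendant '[[0,0,0.03,0,0,0],[0,0,0,0,0,0]]' | sed -n '1,2p;4p'
```

```text
clock: 26.87
tool_pos: [0.6447, 0.1191, 0.0424]
contact_force: [0.2, -0.4, -1.3]
clock: 27.03
tool_pos: [0.6448, 0.1191, 0.0422]
contact_force: [-1.7, -0.2, 2.6]
```

Contact. Release, retreat upward and back, and check.

```bash
python3 -m pendant '[[0,0,0,0,0,0],[0,0,0,0,0,0],[0,0,0,0,0,0],[0,0,0,0,0,0],[0,0,-0.5,0,0,0]]' 0.4 |sed -n '1,2p;5p'
python3 -m pendant '[[0,0,-0.9,0,0,0],[0,0,-0.9,0,0,0],[0,0,-0.9,0,0,0],[0,0,-0.9,0,0,0],[0,0,-0.9,0,0,0]]'|sed -n 1,2p
for i in 1 2; do python3 -m pendant '[[-0.3,-0.8,0,0,0,0],[-0.3,-0.8,0,0,0,0],[-0.3,-0.8,0,0,0,0],[-0.3,-0.8,0,0,0,0],[-0.3,-0.8,0,0,0,0]]'|sed -n 1,2p; done
python3 -m pendant '[[0,0,0,0,0,0],[0,0,0,0,0,0]]'
python3 chk.py 4
```

```text
clock: 27.45
tool_pos: [0.6432, 0.1185, 0.0524]
opening: 0.7
clock: 27.87
tool_pos: [0.644, 0.1199, 0.1689]
clock: 28.28
tool_pos: [0.5432, 0.082, 0.1673]
clock: 28.7
tool_pos: [0.4434, 0.0447, 0.1667]
clock: 28.87
tool_pos: [0.4438, 0.0445, 0.1667]
eef_rot: [0.707, 0.707, 0.001, 0.004]
contact_force: [0.9, -0.3, -1.1]
opening: 0.702
finger_force: 0.0
scene red 241 [ 0.6606 -0.1016  0.0697] tray [ 0.0016 -0.1099]
scene yel 202 [0.646  0.1191 0.0695] tray [0.001  0.1113]
scene grn 200 [0.6519 0.0454 0.0697] tray [0.0023 0.0373]
scene blu 225 [ 0.6533 -0.0273  0.0697] tray [-0.001  -0.0354]
side red 40 [ 0.6581 -0.1004  0.0691] tray [-0.0008 -0.1086]
side yel 81 [0.6436 0.1203 0.0689] tray [-0.0012  0.1126]
side grn 57 [0.6499 0.0468 0.0688] tray [0.0004 0.0388]
side blu 47 [ 0.6513 -0.0256  0.0689] tray [-0.0029 -0.0334]
```

View pics/scene_4.png

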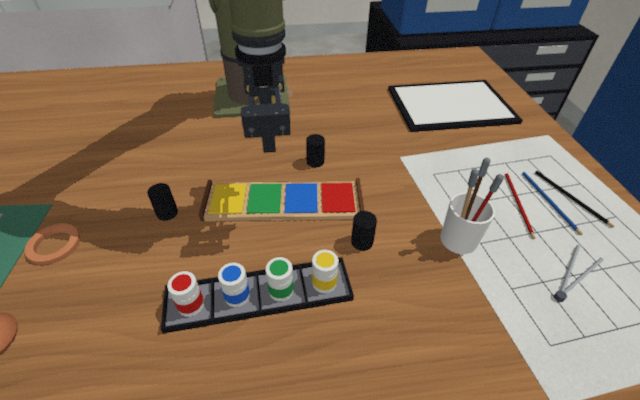

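All four jars stand upright in the tray: red (185,293), blue (234,284), green (279,278) and yellow (324,271). That is the reverse of the tile order, and the pot and black look-alikes have not moved. Hand in.

```bash
python3 -c "
from plant import r
print(r.finish_job())"
```

```text
the job is handed in; nothing more can be done
None
```

I moved all four jars into the grey tray in reverse order and handed the job in at about 29 s; in the last camera check each stood upright, within about 4 mm of its compartment centre, and the brush pot had not visibly moved. The hand-in returned no verdict.

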